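# Hold a printer feed unit level over its service cradle

### The job

First push the sliding cradle along its rail as far as the stop, where it clicks into the next station. Then grip the printer's lopsided feed unit by the bar at its balance point, lift it, and hold it level and still about 5 cm clear above the cradle, lined up with it and with the motor housing over the wide pocket. Finish while holding it there: do not set it down or let go, do not tip it on the way, and leave the other things on the desk where they are.

Things in the scene. Friction and masses are not known exactly. Their poses are not given: they have to be found in the camera images.
- carrier (a joint): travel of the sliding cradle along its rail, m: about 0 to 0.03 at the start, 0.110 at the next station, and a solid stop at 0.114 (a steel block on the rail, 40 mm high, that the front of the plate meets). It slides with about 0.6 N of friction and stays where it is left; from 0.094 a sprung ball detent resists with 3 to 5 N; once past 0.102 it snaps the cradle on to 0.106 or more and keeps it there.
- cradle (a point): point on the sliding cradle (aluminium plate 90 x 200 mm, long along its low rail) over which the feed unit's balance point belongs; 62 mm above the desk, level with the tops of the grey supports, 19 mm from the plate's middle. z up, +y along the rail to the next station. Wide pocket (two 60 mm side walls, for the housing) at the +y end, one cross bar (for the roller) near the -y end.
- push_tab (a point): middle of the outer (-y) face of the upright steel push tab on the cradle's trailing end, 75 mm above the desk; tab 60 mm wide, 8 mm thick, from 30 to 90 mm above the desk. +y is the direction to push. Beyond its outer face the rail (70 mm wide) goes on for 37 to 67 mm at the start, up to 30 mm high, with a 50 mm wide end piece 33 mm high; at the next station it is 147 mm.
- balance (a point): balance point of the feed unit, on the centre line of its bare square aluminium bar (14 x 14 mm, along y, 90 mm free length), 43 mm above the unit's underside and 23 mm from the near face of the black motor housing at the +y end. z up; +y to the housing. At the start the bar lies within 0.55 rad of the rail's direction, housing towards the same end as the wide pocket.
- housing (a point): centre of the feed unit's black motor housing (50 mm wide, 56 mm long, 52 mm tall, stands on the desk), 51 mm from the balance point towards +y and 17 mm below it; same axes.
- feed_unit: the loose printer feed unit, 198 mm long, 0.5 to 0.8 kg, standing on the desk: bar along y, heavy motor housing at +y, black rubber roller (36 mm diameter) in a 50 mm wide fork under the -y end. Origin at its underside under the middle of its length; balance point 19 mm from there towards +y.
- rail: the fixed rail, which carries the cradle (its plate 30 to 42 mm above the desk), 400 mm long, 70 mm wide, 30 mm high; origin at its middle on the desk, y along it
- screwdriver: a screwdriver lying on the desk, about 170 mm long; not part of the job
- collar: a small steel ring, 32 mm across, 12 mm tall; origin at its underside; not part of the job
- label_roll: a roll of paper labels standing on end, 64 mm across, 45 mm tall; origin at its underside; not part of the job
- stamp: a wooden hand stamp standing upright, 36 mm across, 72 mm tall; origin at its underside; not part of the job
- pen_cup: an empty grey cup, 72 mm across, 90 mm tall; origin at its underside; not part of the job
- spare_roller: a short black rubber roller standing on end, 32 mm across, 50 mm tall; origin at its underside; not part of the job
There are look-alikes about, which are no part of the job. Leave any green look-alike of the feed_unit alone.

How it is judged (in metres and radians):
On the way, in this order (a step that is already met when the one before it is completed fails the run):
1. the cradle rests at the next station while the feed unit still stands on the desk (value of joint carrier between 0.103 and 0.117 m and height (world z) of balance below 0.055 m and velocity of joint carrier below 0.02 m/s), for 0.2 s.
2. the feed unit is lifted clear of the desk in the fingers (height (world z) of balance above 0.08 m and contact force between the fingers and feed_unit above 2 N), for 0.2 s.
At the end, for the whole second after the job is handed in: Cradle within 7 mm of the next station; feed unit held by the fingers alone, gripped within 22 mm of its balance point, still, level within 0.12 rad, underside 20-100 mm above the supports, within 20 mm in plan and 0.16 rad of its place over the cradle, housing over the wide pocket (value of joint carrier between 0.103 and 0.117 m and z of balance in the frame of cradle between 0.063 and 0.143 m and horizontal distance between balance and cradle below 0.02 m and angle between balance's own z axis and vertical below 0.12 rad and angle between the y axis of balance and the y axis of cradle, either way round below 0.16 rad and y of housing in the frame of cradle above 0.01 m and y of the grasp point in the frame of balance between -0.022 and 0.022 m and contact force between the fingers and feed_unit above 2 N and contact force between feed_unit and rail below 0.1 N and linear speed of feed_unit below 0.03 m/s); the arm keeps its last pose, push and grip.
It fails at once if the feed unit is tipped by more than 0.5 rad (angle between balance's own z axis and vertical above 0.5 rad).
It fails at once if another thing on the desk is moved more than 30 mm (distance of any of screwdriver, collar, label_roll, stamp, pen_cup, spare_roller from where it was at the start of the episode above 0.03 m).
It also fails if it takes over 54 s, if anything falls off the work surface, if the arm or the gripper's body presses on something with over 40 N, if the wrist force passes 120 N, or if a joint passes its speed limit or range.

### The arm

A 6-joint arm with a two-finger parallel gripper is mounted at the origin on the work surface. World frame = base frame: x ahead of the robot, y to its left, z up, the work surface at z = 0. Lengths are in m, angles in degrees, forces in N, time in s.
With the tool pointing down it reaches from about 0.25 to 0.725 m from the base axis. Payload 9.7 kg.
Tool frame: the origin (TCP) lies between the finger pads; the fingertips stand 19 mm ahead of it and the grasp point (between the pads) is the TCP; x points along the fingers, y is the direction in which the jaws open and shut, and the axes are right-handed (so a half turn about x gives the same grasp; the last joint's range is limited). The gripper opens to 85 mm and grips with 20 to 120 N. Pads are 22 mm wide; open, the fingers measure 114 mm over their backs; the gripper's body (76 mm by 85 mm) begins 54 mm behind the grasp point. The pads swing forward as they close: fully open they stand 13 mm farther back than shut.
Start: joints at [-73.969, 4.979, 10.078, 95.1, 0, 90], TCP at [0.152, -0.529, 0.25] pointing down, gripper open.
Joint ranges: [-179.16, 179.16], [-48.56, 103.87], [-65.8, 70.77], [-126.05, 130.52], [-82.76, 87.17], [-180, 180]. Speed limits (degrees/s): [127.2, 127.2, 147.25, 180, 180, 180].

### API

Orientations are given as [roll, pitch, yaw] about the fixed x, y, z axes, in that order (R = Rz(yaw) Ry(pitch) Rx(roll)).
In Python, from workcell import bot gives the robot as it stands. The module is installed in compiled form; this text tells all that it offers.
- The arm moves only by the shell command python3 -m handwheel 'ROWS' [FORCE]. ROWS is JSON, a list of rows, each a list of 7 numbers: the turn, a rotation vector about the tool's x, y, z in degrees, then the shift along the tool's x, y, z in m, then the closure, from -1 (fully open) to 1 (shut), so that 0 is half open. In form: [[ax, ay, az, dx, dy, dz, fingers], ...]. A call has 1 to 20 rows; each row is the pose to reach, as a shift and turn from the pose commanded when the call began, along the tool's axes at that moment; what a row does not reach only later rows make up. A row lasts 1/8 s, in which the tool goes at most 62.5 mm and 10.7 degrees, less where a joint would pass 70% of its speed; a pose out of reach is approached as far as the arm can. A call with a gripper value outside its range is refused whole. The fingers move at their own pace and stop on an object; FORCE is the grip in N (left out, the last holds). Time passes only in rows, so rows that repeat a pose let the fingers close. It gives the time, the measured TCP pose, the force and the opening at its end, in the units of the state.
- bot.get_obs(): the state, without advancing time (a new reading comes with each control period).
- bot.camera(name): name is "scene" or "top" or "wrist"; returns a dict with "frame" (400x640x3 uint8, red, green, blue), "fx", "fy", "cx", "cy" (pixels), "k1" (the pictures are not rectified: a ray, as slopes to the right and down, at radius r is drawn at 1 + k1 r^2 times it, then the intrinsics apply), "R" (3x3) and "t" (3): a world point X has camera coordinates R X + t; the wrist camera has in their place "tool_from_camera" (4x4, takes a point from camera to tool coordinates, whose origin is the TCP and whose axes are the tool frame's). Camera axes: x right, y down, z forward; pixel columns grow to the right and rows downward; lengths in m; the calibration is good to about 2 mm. A picture is of the moment at which its call begins: read the wrist's pose just before it. There is no depth.
- bot.job_done(): hands the job in, once; it reports no verdict.
Trained networks look in a picture, given as the dict that the camera call returned (one of the last four; its "shot" number tells which), for a name from the list of things; names that differ only in an ending like _2 or _b are one class to them, and where a whole thing is asked for, a point or a joint stands for the part that bears it (a point fixed in the world has none). Each returns a list of dicts, best first, with "conf" (0 to 1); they miss things now and then, are a little off and sometimes report something else, mostly with a low value. They report only what shows in the picture. A call takes as long as a camera call. They do not tell look-alikes from the thing itself.
- bot.look_for(name, picture): "bbox" ([left, top, width, height] as shares, 0 to 1, of the picture: columns of its width, rows of its height, round what is visible of it).
- bot.tip_of(name, picture): "centre" ([column, row] as shares, 0 to 1, of the picture: columns of its width, rows of its height: a listed point, or the origin of a listed thing).
The state is a dict: "time": time; "q": joint angles; "qd": joint speeds; "joint_efforts": joint torques, N m; "ee_pos": TCP position; "tcp_rot": TCP orientation; "wrist_force": force on the tool from outside, world axes, zero at the start; "torque": the same for the moment, N m; "opening": finger opening in m.
Only numpy, scipy, OpenCV 4.12 (cv2) and the standard library are available. Lean on these libraries where they do the work, as an engineer would, in place of code of your own. Each camera call takes 0.05 s, during which the arm holds its last target.

## Working session

There is one attempt and no reset: what is moved stays moved. The work goes in short steps, Python scripts to look and compute and a shell command to move; the robot and the scene stay as the last step left them, time stands still between calls to the robot, and variables do not carry over. Pictures are saved under pics/ and viewed, and the job is handed in when it is done.

```bash
ls; mkdir -p pics; cat > h.py <<'E'
import numpy as np, cv2
from workcell import bot
def ray(cam,u,v,wr=None):
    # u,v pixels -> origin, dir in world (fixed cams)
    K=np.array([[cam['fx'],0,cam['cx']],[0,cam['fy'],cam['cy']],[0,0,1.]])
    xd=(u-cam['cx'])/cam['fx'];yd=(v-cam['cy'])/cam['fy']
    x,y=xd,yd
    for _ in range(50):
        r2=x*x+y*y; s=1+cam['k1']*r2; x,y=xd/s,yd/s
    d=np.array([x,y,1.])
    if 'R' in cam:
        R=np.array(cam['R']);t=np.array(cam['t']); return -R.T@t, R.T@d
    T=wr@np.array(cam['tool_from_camera']); return T[:3,3],T[:3,:3]@d
def at(cam,u,v,z,wr=None):
    o,d=ray(cam,u,v,wr); return o+d*(z-o[2])/d[2]
def proj(cam,X,wr=None):
    X=np.array(X,float)
    if 'R' in cam: c=np.array(cam['R'])@X+np.array(cam['t'])
    else:
        T=np.linalg.inv(wr@np.array(cam['tool_from_camera'])); c=T[:3,:3]@X+T[:3,3]
    x,y=c[0]/c[2],c[1]/c[2]; s=1+cam['k1']*(x*x+y*y)
    return np.array([cam['fx']*x*s+cam['cx'],cam['fy']*y*s+cam['cy']])
def rpy(a):
    from scipy.spatial.transform import Rotation as Ro
    return Ro.from_euler('xyz',a,degrees=True).as_matrix()
def tool():
    o=bot.get_obs(); T=np.eye(4);T[:3,:3]=rpy(o['tcp_rot']);T[:3,3]=o['ee_pos'];return T
def save(cam,n,crop=None,k=1):
    f=cam['frame'][:,:,::-1]
    if crop: f=f[crop[1]:crop[3],crop[0]:crop[2]]
    cv2.imwrite('pics/'+n,cv2.resize(f,None,fx=k,fy=k,interpolation=cv2.INTER_CUBIC))
E
python3 - <<'E'
from h import *
print(bot.get_obs())
for n in ['top','scene']:
    c=bot.camera(n); save(c,n+'0.png')
    print(n,{k:v for k,v in c.items() if k!='frame'})
    for nm in ['cradle','push_tab','balance','housing','feed_unit','rail']:
        print(nm,[(np.round(np.array(d['centre'])*[640,400],1).tolist(),round(d['conf'],2)) for d in bot.tip_of(nm,c)])
E
```

```text
pics
{'time': 0.0, 'q': array([-7.39707364e+01,  5.01086179e+00,  1.00331050e+01,  9.50985912e+01,
        7.57338755e-04,  9.00003872e+01]), 'qd': array([ 0.06061928, -0.04285069, -0.01673043,  0.0570702 ,  0.01986451,
        0.02646702]), 'joint_efforts': array([-1.12739239e-03, -5.20392931e+01,  4.64798212e+01,  1.63098442e-02,
       -9.06176723e-06, -1.04272362e-05]), 'ee_pos': array([ 0.15181723, -0.52841811,  0.24957325]), 'tcp_rot': array([-90.56794289,  89.92364824, 105.46093299]), 'wrist_force': array([ 0.48000029, -0.43745494, -0.40180486]), 'torque': array([ 0.04527025, -0.03659452,  0.07508402]), 'opening': 0.08549920853873956}
top {'fx': 511.13978084131617, 'fy': 511.13978084131617, 'cx': 326.51635506655, 'cy': 199.8967570578848, 'k1': -0.03545481413896086, 'R': array([[-1.28709682e-02, -9.99914328e-01, -2.38199008e-03],
       [-9.93778286e-01,  1.30554759e-02, -1.10608651e-01],
       [ 1.10630273e-01,  9.43529597e-04, -9.93861184e-01]]), 't': array([-0.00638748,  0.49101344,  1.4074985 ]), 'shot': 1}
cradle [([330.8, 156.6], 0.61)]
push_tab [([377.9, 157.8], 0.75), 
[... 171 characters left out ...]
, ([371.7, 218.4], 0.56), ([377.0, 158.4], 0.41)]
rail [([323.1, 164.8], 0.72)]
scene {'fx': 405.97410552492727, 'fy': 405.97410552492727, 'cx': 322.4164026332838, 'cy': 199.50950423894702, 'k1': -0.08339824087430533, 'R': array([[-0.17163799,  0.98512554, -0.00825063],
       [ 0.58983958,  0.09605236, -0.80178751],
       [-0.78906886, -0.14248375, -0.59755227]]), 't': array([ 0.06343003, -0.21496153,  1.43025979]), 'shot': 2}
cradle [([291.0, 239.0], 0.83)]
push_tab [([241.4, 227.2], 0.77)]
balance [([369.0, 187.4], 0.77), ([270.9, 194.4], 0.56)]
housing [([287.7, 203.6], 0.84), ([379.6, 202.6], 0.81)]
feed_unit [([263.6, 212.0], 0.8), ([364.7, 195.6], 0.64)]
rail [([300.0, 259.4], 0.89)]
```

```bash
python3 - <<'E'
from h import *
c=bot.camera('top'); save(c,'top1.png',(170,110,470,310),2.6)
c=bot.camera('scene'); save(c,'scene1.png',(150,110,470,330),2.4)
E
```

```text
(no output)
```

View pics/top0.png

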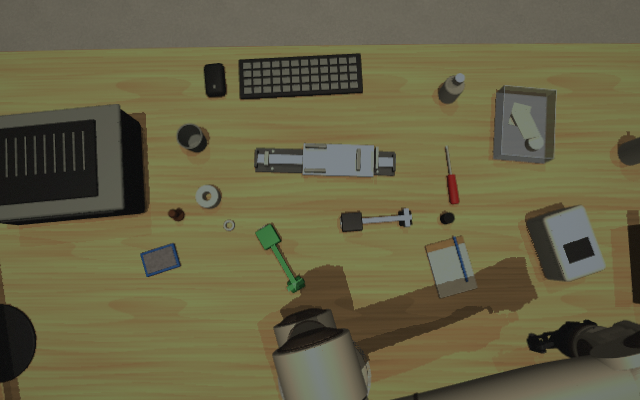

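View pics/top1.png

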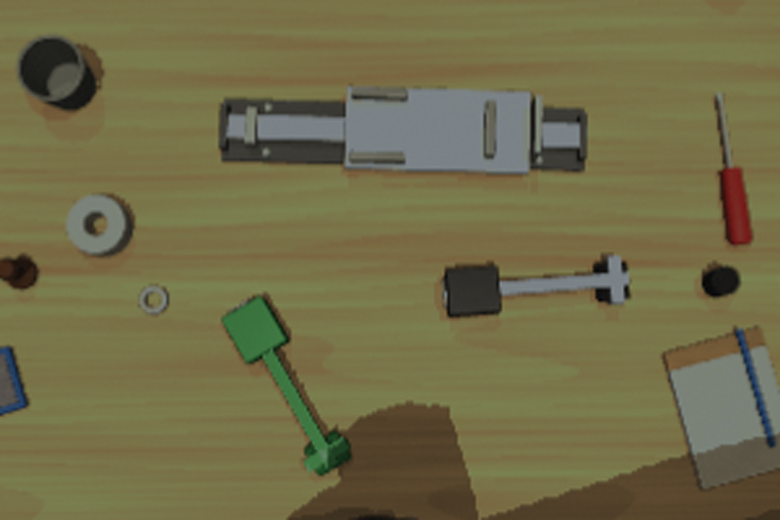

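View pics/scene1.png

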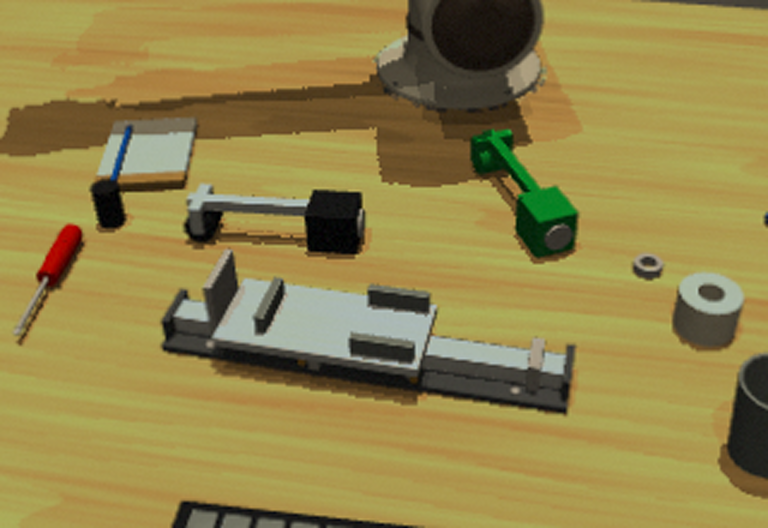

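The top view shows two candidates for the feed unit. One is black and aluminium, with its housing at about (350,222) and its roller at (405,217). The other is a green look-alike, from (268,237) to (295,284). I choose the black one, and the 2.6x crop confirms it: black housing, bare bar and fork. Rail and cradle are at (255–395,160), with the push tab at about (378,158) and the stop at (266,158). Next I'll turn these pixels into positions.

```bash
cat > m.py <<'E'
from h import *
Z={'cradle':.062,'push_tab':.075,'balance':.043,'housing':.026,'rail':0.,'feed_unit':0.}
def tri(L):
    A=0;b=0
    for o,d in L:
        d=d/np.linalg.norm(d);P=np.eye(3)-np.outer(d,d);A=A+P;b=b+P@o
    return np.linalg.solve(A,b)
if __name__=='__main__':
    ct=bot.camera('top');cs=bot.camera('scene')
    for nm in Z:
        R=[]
        for c,nn in ((ct,'top'),(cs,'scene')):
            for d in bot.tip_of(nm,c)[:3]:
                u,v=np.array(d['centre'])*[640,400]
                print(nm,nn,round(d['conf'],2),(round(u),round(v)),np.round(at(c,u,v,Z[nm]),3))
E
python3 m.py
python3 - <<'E'
from h import *
c=bot.camera('top')
# crop->full: u=170+x/2.6, v=110+y/2.6
for n,x,y,z in [('plate FL',346,86,.042),('plate FR',531,92,.042),('plate BR',529,173,.042),('plate BL',344,166,.042),
  ('railL top',220,98,.033),('railL bot',220,160,.033),('railR',587,110,.033),('railRb',584,170,.033),
  ('house nr top',498,263,.052),('house nr bot',500,314,.052),('house far top',446,266,.052),('hfb',447,316,.052),('bar end near house',500,287,.05),('bar end fork',597,281,.05)]:
    print(n,np.round(at(c,170+x/2.6,110+y/2.6,z),3))
E
```

```text
cradle top 0.94 (330, 156) [ 0.608 -0.023  0.062]
cradle top 0.74 (373, 222) [ 0.426 -0.138  0.062]
cradle scene 0.65 (290, 238) [ 0.604 -0.033  0.062]
push_tab top 0.65 (377, 153) [ 0.613 -0.154  0.075]
push_tab scene 0.91 (239, 226) [ 0.597 -0.155  0.075]
push_tab scene 0.57 (422, 223) [0.518 0.262 0.075]
push_tab scene 0.45 (466, 297) [0.727 0.342 0.075]
balance top 0.62 (278, 251) [0.349 0.122 0.043]
balance top 0.59 (372, 220) [ 0.432 -0.138  0.043]
balance scene 0.94 (270, 195) [ 0.423 -0.133  0.043]
balance scene 0.55 (369, 186) [0.342 0.124 0.043]
housing top 0.96 (265, 235) [0.394 0.159 0.026]
housing top 0.95 (350, 224) [ 0.424 -0.076  0.026]
housing top 0.19 (448, 173) [ 0.564 -0.357  0.026]
housing scene 0.97 (289, 202) [ 0.426 -0.082  0.026]
housing scene 0.84 (376, 202) [0.389 0.148 0.026]
housing scene 0.47 (420, 224) [0.462 0.265 0.026]
rail top 0.82 (325, 163) [ 0.602 -0.01   0.   ]
rail scene 0.76 (302, 260) [ 0.605 -0.008  0.   ]
feed_unit top 0.65 (285, 260) [0.325 0.106 0.   ]
feed_unit top 0.57 (375, 221) [ 0.433 -0.149  0.   ]
feed_unit scene 0.61 (263, 209) [ 0.435 -0.154  0.   ]
feed_unit scene 0.6 (369, 193) [0.311 0.127 0.   ]
plate FL [0.651 0.051 0.042]
plate FR [ 0.642 -0.149  0.042]
plate BR [ 0.553 -0.145  0.042]
plate BL [0.563 0.054 0.042]
railL top [0.642 0.189 0.033]
railL bot [0.573 0.189 0.033]
railR [ 0.623 -0.21   0.033]
railRb [ 0.557 -0.205  0.033]
house nr top [ 0.456 -0.109  0.052]
house nr bot [ 0.402 -0.11   0.052]
house far top [ 0.453 -0.054  0.052]
hfb [ 0.4   -0.054  0.052]
bar end near house [ 0.43 -0.11  0.05]
bar end fork [ 0.435 -0.213  0.05 ]
```

```bash
cat > plan.py <<'E'
import sys
from h import *
from scipy.spatial.transform import Rotation as Ro
# usage: plan.py yawdeg x y z [x y z ...]: tool x down, tool z along horizontal dir at angle 90+yaw (rail +y at yaw)
def go(yaw,pts):
    T=tool();a=np.radians(yaw)
    zt=np.array([-np.sin(a),np.cos(a),0])
    cands=[]
    for s in (1,-1):
        X=np.array([0,0,-1.]);Zt=s*zt;Y=np.cross(Zt,X)
        R=np.stack([X,Y,Zt],1); rv=np.degrees(Ro.from_matrix(T[:3,:3].T@R).as_rotvec())
        cands.append((np.linalg.norm(rv),rv,s))
    cands.sort(key=lambda c:c[0])
    for c in cands: print('s',c[2],'turn',np.round(c[1],2))
    for p in pts: print(p,'shift',np.round(T[:3,:3].T@(np.array(p)-T[:3,3]),4))
if __name__=='__main__':
    T=tool();print('tool axes (cols)\n',np.round(T[:3,:3],3),np.round(T[:3,3],4), 'q',np.round(bot.get_obs()['q'],1))
    v=[float(x) for x in sys.argv[1:]]
    go(v[0],[v[i:i+3] for i in range(1,len(v),3)])
E
python3 plan.py -2.5 0.3 -0.43 0.25 0.59 -0.24 0.20 0.59 -0.20 0.065
```

```text
tool axes (cols)
 [[ 0.     0.276 -0.961]
 [-0.    -0.961 -0.276]
 [-1.     0.    -0.   ]] [ 0.1519 -0.5286  0.2503] q [-74.    5.   10.1  95.1   0.   90. ]
s -1 turn [-71.47  -0.    -0.  ]
s 1 turn [108.53  -0.     0.  ]
[0.3, -0.43, 0.25] shift [ 0.0003 -0.0539 -0.1696]
[0.59, -0.24, 0.2] shift [ 0.0503 -0.1564 -0.5008]
[0.59, -0.2, 0.065] shift [ 0.1853 -0.1949 -0.5118]
```

```bash
python3 -m handwheel '[[-36,0,0,0,-0.08,-0.25,1],[-36,0,0,0,-0.08,-0.25,1],[-36,0,0,0,-0.08,-0.25,1],[-36,0,0,0,-0.08,-0.25,1],[-71.5,0,0,0.05,-0.156,-0.50,1],[-71.5,0,0,0.05,-0.156,-0.50,1],[-71.5,0,0,0.05,-0.156,-0.50,1],[-71.5,0,0,0.05,-0.156,-0.50,1],[-71.5,0,0,0.05,-0.156,-0.50,1],[-71.5,0,0,0.05,-0.156,-0.50,1],[-71.5,0,0,0.05,-0.156,-0.50,1],[-71.5,0,0,0.05,-0.156,-0.50,1]]' 40
python3 - <<'E'
from h import *
T=tool();c=bot.camera('wrist');save(c,'w1.png');t=bot.camera('top');save(t,'t2.png',(200,100,520,300),2.4)
for nm,z in [('push_tab',.075),('cradle',.062)]:
  for cc,w in((c,T),(t,None)):
    for d in bot.tip_of(nm,cc)[:2]:
        u,v=np.array(d['centre'])*[640,400]; print(nm,round(d['conf'],2),(round(u),round(v)),np.round(at(cc,u,v,z,w),4))
E
python3 plan.py -2.5 0.595 -0.20 0.065
```

```text
time: 3.05
ee_pos: [0.5887, -0.2415, 0.2009]
tcp_rot: [62.6, 90.0, -29.9]
wrist_force: [-0.7, -0.4, 0.8]
opening: 0.0002
push_tab 0.64 (333, 79) [ 0.6031 -0.1546  0.075 ]
push_tab 0.84 (377, 157) [ 0.6023 -0.1513  0.075 ]
push_tab 0.39 (231, 225) [0.4205 0.2475 0.075 ]
cradle 0.27 (194, 274) [ 0.4696 -0.3173  0.062 ]
cradle 0.64 (332, 158) [ 0.6033 -0.0292  0.062 ]
cradle 0.22 (199, 142) [0.6532 0.34   0.062 ]
tool axes (cols)
 [[ 0.     0.999 -0.044]
 [-0.    -0.044 -0.999]
 [-1.     0.     0.   ]] [ 0.5891 -0.2409  0.2005] q [-22.2  16.4  17.7  91.3  -0.   70.3]
s -1 turn [-0.    0.01 -0.02]
s 1 turn [ 1.8e+02 -3.0e-02 -1.0e-02]
[0.595, -0.2, 0.065] shift [ 0.1355  0.0041 -0.0412]
```

View pics/w1.png

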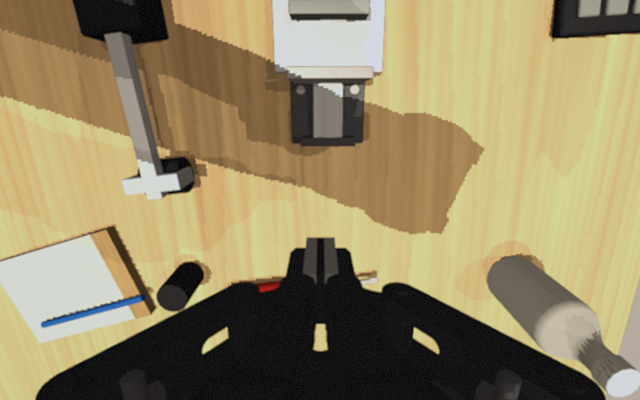

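View pics/t2.png

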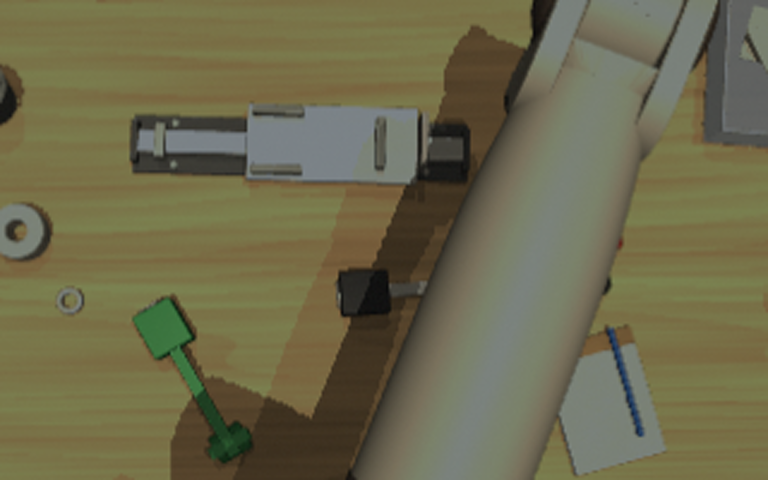

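The wrist view shows the tab's outer top edge at about (280..372,78) and the rail's end at (292..364,144). The tool is in line with the rail. I'll turn those pixels into positions.

```bash
python3 - <<'E'
from h import *
T=tool();c=bot.camera('wrist');save(c,'w1c.png',(240,0,420,160),4)
for n,u,v,z in [('tabL',276,78,.09),('tabR',372,78,.09),('endL',292,145,.033),('endR',363,144,.033),('plateL',274,68,.042),('plateR',384,71,.042)]:
    print(n,np.round(at(c,u,v,z,T),4))
E
```

```text
tabL [ 0.5639 -0.1524  0.09  ]
tabR [ 0.63   -0.1553  0.09  ]
endL [ 0.5665 -0.206   0.033 ]
endR [ 0.6307 -0.208   0.033 ]
plateL [ 0.5568 -0.1411  0.042 ]
plateR [ 0.6474 -0.1473  0.042 ]
```

View pics/w1c.png

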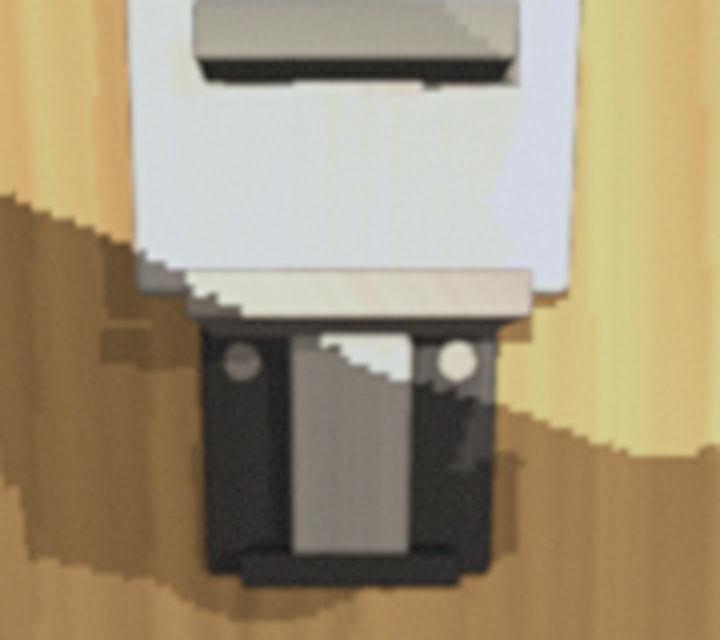

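```bash
python3 -m handwheel '[[0,0,0,0.04,0.0076,-0.046,1],[0,0,0,0.09,0.0076,-0.046,1],[0,0,0,0.1355,0.0076,-0.046,1],[0,0,0,0.1355,0.0076,-0.046,1],[0,0,0,0.1355,0.0076,-0.060,1],[0,0,0,0.1355,0.0076,-0.068,1],[0,0,0,0.1355,0.0076,-0.073,1],[0,0,0,0.1355,0.0076,-0.078,1],[0,0,0,0.1355,0.0076,-0.083,1],[0,0,0,0.1355,0.0076,-0.089,1],[0,0,0,0.1355,0.0076,-0.095,1]]'
python3 - <<'E'
from h import *
o=bot.get_obs();print(o['ee_pos'],o['wrist_force'])
T=tool();c=bot.camera('wrist');save(c,'w2.png')
E
```

```text
time: 4.78
ee_pos: [0.601, -0.1457, 0.0647]
tcp_rot: [-86.9, 90.0, -179.3]
wrist_force: [0.4, -0.5, 0.5]
opening: 0.0002
[ 0.60100541 -0.14571119  0.06471055] [ 0.41436305 -0.50791358  0.51532763]
```

View pics/w2.png

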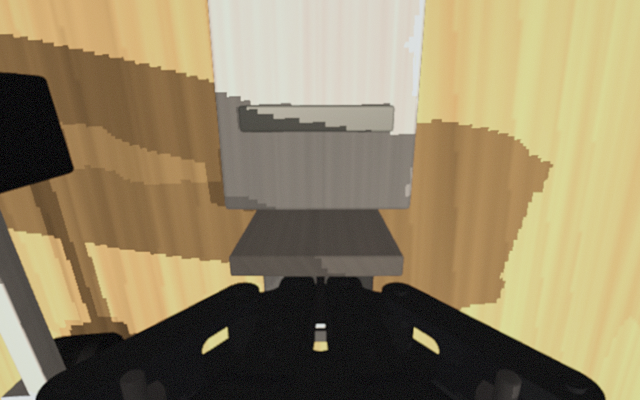

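The wrist view shows the tab's top face at rows 255–275, columns 231–403. The fingers are centred behind it at about (322,290). I'll measure the gap and keep pushing.

```bash
python3 - <<'E'
from h import *
T=tool();c=bot.camera('wrist')
for v in (255,275): print(np.round(at(c,317,v,.09,T),4))
print(np.round(np.array(c['tool_from_camera']),3))
E
python3 -m handwheel '[[0,0,0,0,0,-0.006,1],[0,0,0,0,0,-0.012,1],[0,0,0,0,0,-0.018,1],[0,0,0,0,0,-0.024,1],[0,0,0,0,0,-0.030,1],[0,0,0,0,0,-0.036,1],[0,0,0,0,0,-0.042,1],[0,0,0,0,0,-0.048,1],[0,0,0,0,0,-0.053,1],[0,0,0,0,0,-0.057,1]]'
python3 - <<'E'
from h import *
o=bot.get_obs();print(o['ee_pos'],o['wrist_force'])
T=tool();c=bot.camera('wrist');save(c,'w3.png');t=bot.camera('top');save(t,'t3.png',(200,100,520,300),2.4)
E
```

```text
[ 0.6021 -0.1234  0.09  ]
[ 0.6018 -0.131   0.09  ]
[[-0.    -0.282  0.959 -0.124]
 [ 1.    -0.     0.     0.001]
 [ 0.     0.959  0.282 -0.071]
 [ 0.     0.     0.     1.   ]]
time: 6.12
ee_pos: [0.6035, -0.0892, 0.0649]
tcp_rot: [1.8, 89.9, -90.6]
wrist_force: [-1.4, -8.0, -0.7]
opening: 0.0
[ 0.60349093 -0.08924594  0.0648638 ] [-1.3932507  -7.95167636 -0.72996148]
```

View pics/w3.png

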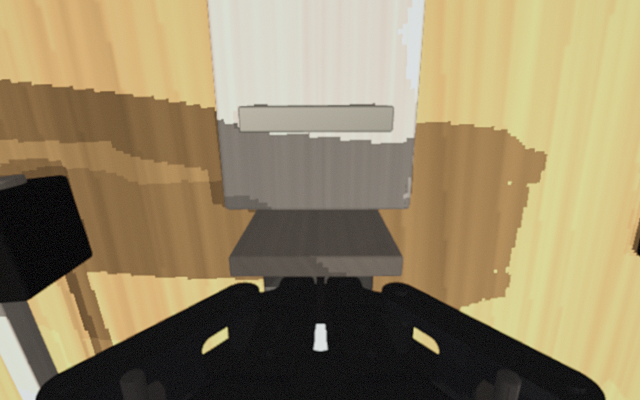

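View pics/t3.png

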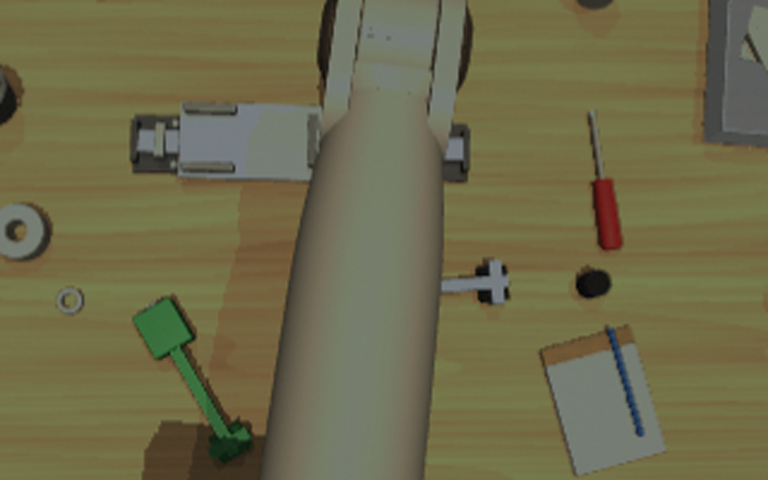

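Cradle, tab and fingers have moved together, and the image is the same relative to the tool. The force of about 8 N suggests the detent has begun, at carrier ≈ 0.096. I'll go on in small steps.

```bash
python3 -m handwheel '[[0,0,0,0,0,-0.002,1],[0,0,0,0,0,-0.004,1],[0,0,0,0,0,-0.006,1],[0,0,0,0,0,-0.008,1]]'
python3 -m handwheel '[[0,0,0,0,0,-0.002,1],[0,0,0,0,0,-0.004,1],[0,0,0,0,0,-0.004,1]]'
python3 - <<'E'
from h import *
o=bot.get_obs();print(o['ee_pos'],o['wrist_force'])
T=tool();c=bot.camera('wrist');save(c,'w4.png')
E
```

```text
time: 6.72
ee_pos: [0.6039, -0.0809, 0.0649]
tcp_rot: [159.9, 90.0, 67.4]
wrist_force: [0.6, -0.6, -0.6]
opening: -0.0005
time: 7.1
ee_pos: [0.6041, -0.0767, 0.0648]
tcp_rot: [177.7, 90.0, 85.2]
wrist_force: [-0.6, 0.4, -0.6]
opening: -0.0001
[ 0.60405484 -0.07666921  0.06477142] [-0.60529948  0.39795689 -0.55675012]
```

View pics/w4.png

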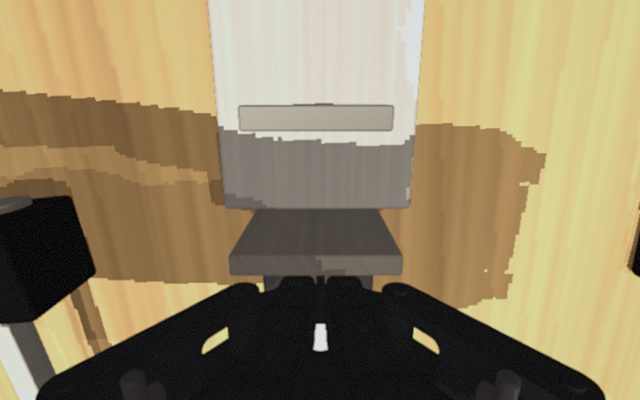

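```bash
python3 -m handwheel '[[0,0,0,0,0,-0.001,1],[0,0,0,0,0,-0.002,1],[0,0,0,0,0,-0.002,1]]'
python3 -m handwheel '[[0,0,0,0,0,-0.001,1],[0,0,0,0,0,-0.002,1],[0,0,0,0,0,-0.002,1]]'
```

```text
time: 7.52
ee_pos: [0.6041, -0.075, 0.0648]
tcp_rot: [-175.9, 90.0, 91.7]
wrist_force: [0.3, 0.1, -0.2]
opening: 0.0002
time: 7.9
ee_pos: [0.6042, -0.0729, 0.0648]
tcp_rot: [-173.2, 90.0, 94.3]
wrist_force: [0.5, -0.1, -0.7]
opening: -0.0001
```

```bash
python3 -m handwheel '[[0,0,0,0,0,0.02,1],[0,0,0,0,0,0.035,1],[0,0,0,-0.06,0,0.06,1],[0,0,0,-0.12,0,0.08,1],[0,0,0,-0.15,-0.02,0.11,1],[0,0,0,-0.15,-0.02,0.13,-1],[0,0,0,-0.15,-0.02,0.13,-1],[0,0,0,-0.15,-0.02,0.13,-1]]'
python3 - <<'E'
from h import *
T=tool();print(T[:3,3])
c=bot.camera('wrist');save(c,'w5.png');s=bot.camera('scene');save(s,'s5.png',(150,110,470,330),2.4)
for nm,z in [('push_tab',.075),('cradle',.062),('balance',.043),('housing',.026)]:
  for cc,w in((c,T),(s,None)):
    for d in bot.tip_of(nm,cc)[:2]:
        u,v=np.array(d['centre'])*[640,400]; print(nm,round(d['conf'],2),(round(u),round(v)),np.round(at(cc,u,v,z,w),4))
E
```

```text
time: 8.9
ee_pos: [0.5784, -0.2019, 0.2131]
tcp_rot: [-113.0, 89.9, 154.5]
wrist_force: [-0.4, 0.4, 0.0]
opening: 0.0544
[ 0.57836281 -0.20192594  0.21314727]
push_tab 0.47 (178, 130) [ 0.4673 -0.1468  0.075 ]
push_tab 0.95 (281, 235) [ 0.6119 -0.0525  0.075 ]
push_tab 0.18 (198, 199) [ 0.5137 -0.2937  0.075 ]
cradle 0.75 (335, 243) [0.6032 0.0689 0.062 ]
balance 0.79 (151, 113) [ 0.4312 -0.1326  0.043 ]
balance 0.89 (273, 198) [ 0.4345 -0.1218  0.043 ]
balance 0.76 (369, 185) [0.3335 0.1248 0.043 ]
housing 0.61 (148, 54) [ 0.4283 -0.0809  0.026 ]
housing 0.65 (288, 203) [ 0.4303 -0.0824  0.026 ]
housing 0.57 (377, 200) [0.379  0.1525 0.026 ]
```

View pics/w5.png

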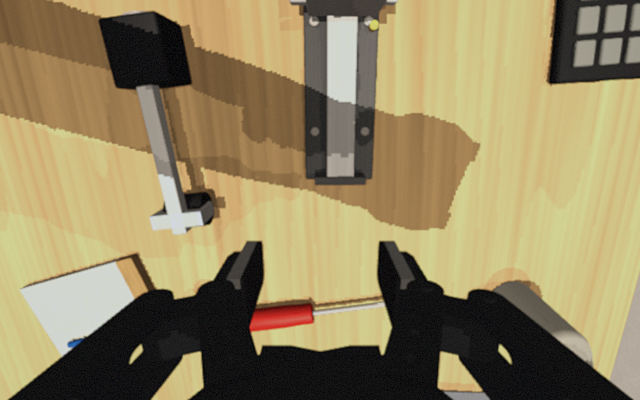

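View pics/s5.png

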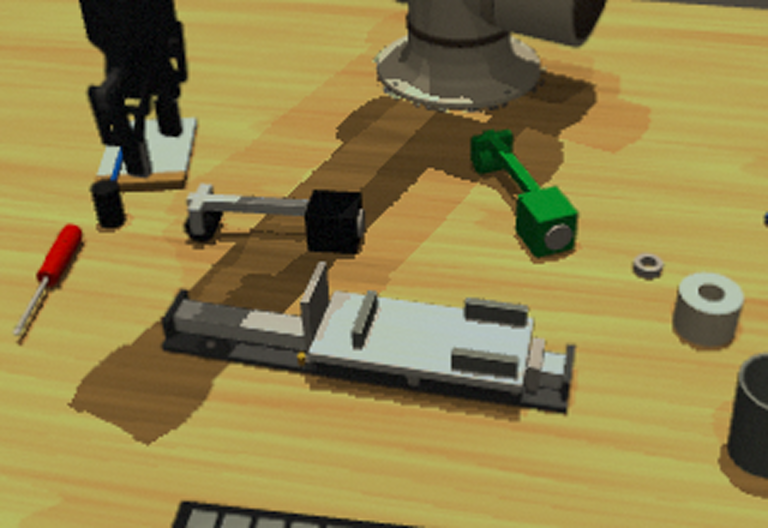

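The cradle plate now sits against the stop (scene crop ~(530,355)), the yellow detent ball shows at (374,24), and the collar and the rest haven't moved. The feed unit is undisturbed. I'll refine its axis from the wrist picture.

```bash
python3 - <<'E'
from h import *
T=tool();c=bot.camera('wrist');save(c,'w5c.png',(90,0,230,240),2.5*1)
t=bot.camera('top');save(t,'t5.png',(240,120,440,260),4)
for n in ('balance','housing','cradle','push_tab'):
    for d in bot.tip_of(n,t)[:2]:
        u,v=np.array(d['centre'])*[640,400]; print(n,round(d['conf'],2),(round(u),round(v)),np.round(at(t,u,v,{'balance':.043,'housing':.026,'cradle':.062,'push_tab':.075}[n]),4))
E
```

```text
balance 0.86 (370, 219) [ 0.4333 -0.1331  0.043 ]
balance 0.66 (279, 254) [0.3408 0.1204 0.043 ]
housing 0.83 (351, 222) [ 0.4268 -0.0816  0.026 ]
housing 0.56 (266, 236) [0.3917 0.1574 0.026 ]
cradle 0.88 (297, 156) [0.6097 0.0686 0.062 ]
push_tab 0.96 (342, 155) [ 0.6094 -0.056   0.075 ]
```

View pics/w5c.png

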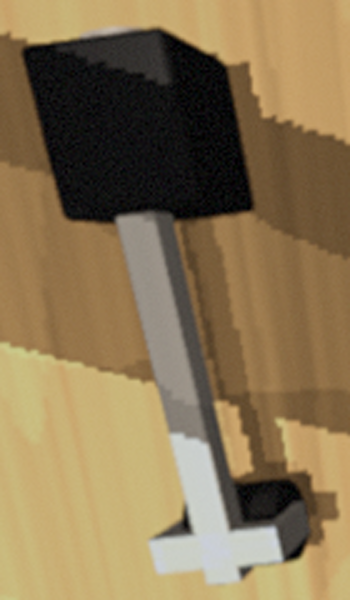

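View pics/t5.png

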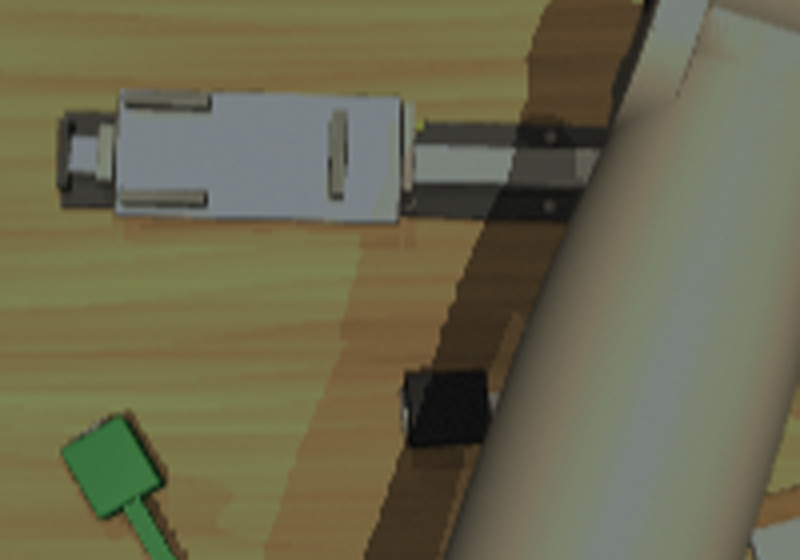

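```bash
python3 - <<'E'
from h import *
T=tool();c=bot.camera('wrist')
a=at(c,147.8,85.8,.05,T);b=at(c,174,211,.05,T);print(a,b,np.degrees(np.arctan2(-(a-b)[0],(a-b)[1])))
t=bot.camera('top')
P=[at(t,240+x/4,120+y/4,.042) for x,y in((120,90),(116,215),(401,97),(398,223))]
print(np.round(P,4)); m=np.mean(P,0); d=(P[0]+P[1]-P[2]-P[3]);d/=np.linalg.norm(d);print('mid',m,'dir',d,'cradle',m+.019*d)
E
python3 plan.py 2.7 0.430 -0.133 0.15 0.430 -0.133 0.045
```

```text
[ 0.43566059 -0.11050418  0.05      ] [ 0.43919625 -0.22438902  0.05      ] 1.7782282565873053
[[ 0.654   0.1443  0.042 ]
 [ 0.5649  0.1471  0.042 ]
 [ 0.6462 -0.0534  0.042 ]
 [ 0.5566 -0.0499  0.042 ]]
mid [0.60542837 0.04699705 0.042     ] dir [0.04059751 0.99917558 0.        ] cradle [0.60619972 0.06598139 0.042     ]
tool axes (cols)
 [[ 0.     0.999 -0.043]
 [-0.    -0.043 -0.999]
 [-1.     0.     0.   ]] [ 0.5786 -0.2021  0.2148] q [-19.3  13.2  15.4  92.2  -0.   73.2]
s -1 turn [-5.17  0.   -0.  ]
s 1 turn [174.83  -0.    -0.  ]
[0.43, -0.133, 0.15] shift [ 0.0648 -0.1515 -0.0627]
[0.43, -0.133, 0.045] shift [ 0.1698 -0.1515 -0.0627]
```

```bash
python3 -m handwheel '[[-4.8,0,0,0.0,-0.06,-0.025,-1],[-4.8,0,0,0.03,-0.11,-0.045,-1],[-4.8,0,0,0.065,-0.148,-0.061,-1],[-4.8,0,0,0.065,-0.148,-0.061,-1],[-4.8,0,0,0.065,-0.148,-0.061,-1]]'
python3 - <<'E'
from h import *
T=tool();print(T[:3,3])
c=bot.camera('wrist');save(c,'w6.png')
for nm,z in [('balance',.043),('housing',.026)]:
    for d in bot.tip_of(nm,c)[:2]:
        u,v=np.array(d['centre'])*[640,400]; print(nm,round(d['conf'],2),(round(u),round(v)),np.round(at(c,u,v,z,T),4))
E
```

```text
time: 10.42
ee_pos: [0.4343, -0.1351, 0.151]
tcp_rot: [69.1, 89.9, -18.5]
wrist_force: [-0.5, -0.9, 0.4]
opening: 0.0855
[ 0.43428294 -0.13511964  0.15100075]
balance 0.72 (318, 195) [ 0.4337 -0.1312  0.043 ]
housing 0.75 (319, 193) [ 0.4351 -0.1347  0.026 ]
housing 0.66 (316, 124) [ 0.4305 -0.0804  0.026 ]
```

View pics/w6.png

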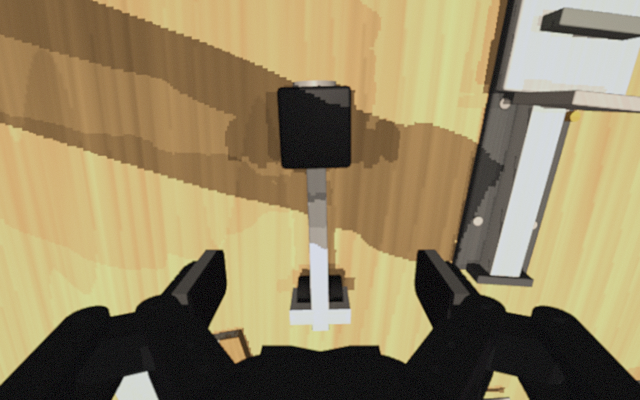

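The wrist view shows the bar between the open jaws, running from (316,168) at the housing's near face to (319,305) at the fork. I'll check the position of the near face and the yaw.

```bash
python3 - <<'E'
from h import *
T=tool();c=bot.camera('wrist')
for u,v,z in((316.5,168,.05),(319,300,.05),(315,167,.052)): print(at(c,u,v,z,T))
E
python3 plan.py 2.3 0.434 -0.134 0.043
```

```text
[ 0.43288228 -0.10959182  0.05      ]
[ 0.43892516 -0.21815311  0.05      ]
[ 0.43179832 -0.1085112   0.052     ]
tool axes (cols)
 [[ 0.002  0.999  0.04 ]
 [-0.001  0.04  -0.999]
 [-1.     0.002  0.001]] [ 0.4348 -0.1353  0.151 ] q [-17.3  -8.9 -14.4  84.4   0.   70.4]
s -1 turn [ 0.02  0.04 -0.11]
s 1 turn [-1.7998e+02  1.7000e-01  6.0000e-02]
[0.434, -0.134, 0.043] shift [ 0.108  -0.001  -0.0014]
```

```bash
python3 -m handwheel '[[-0.8,0,0,0.05,-0.0005,-0.002,-1],[-0.8,0,0,0.09,-0.0005,-0.002,-1],[-0.8,0,0,0.107,-0.0005,-0.002,-1],[-0.8,0,0,0.107,-0.0005,-0.002,-1],[-0.8,0,0,0.107,-0.0005,-0.002,0.5],[-0.8,0,0,0.107,-0.0005,-0.002,1],[-0.8,0,0,0.107,-0.0005,-0.002,1],[-0.8,0,0,0.107,-0.0005,-0.002,1],[-0.8,0,0,0.107,-0.0005,-0.002,1],[-0.8,0,0,0.107,-0.0005,-0.002,1]]' 80
python3 - <<'E'
from h import *
o=bot.get_obs();print(o['ee_pos'],o['wrist_force'],o['opening'])
T=tool()
c=bot.camera('wrist');save(c,'w7.png')
E
```

```text
time: 11.88
ee_pos: [0.4329, -0.1328, 0.0432]
tcp_rot: [64.2, 90.0, -22.6]
wrist_force: [-2.9, 0.6, 4.9]
opening: 0.0125
[ 0.43285138 -0.13283443  0.04315814] [-2.94970075  0.58439555  4.89249593] 0.01249340602238612
```

View pics/w7.png

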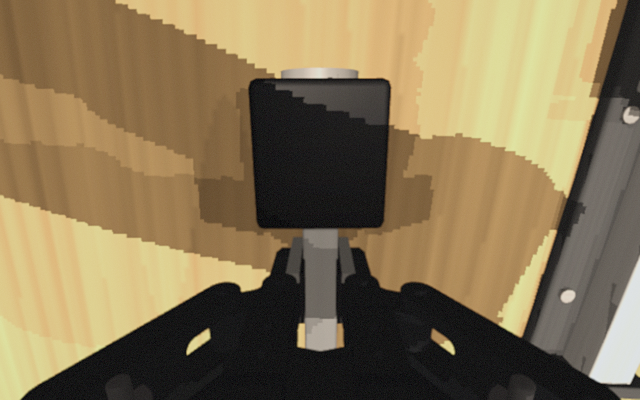

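The grip has closed on the bar (opening 12.5 mm) just behind the housing. Next is a gentle lift.

```bash
python3 -m handwheel '[[0,0,0,-0.004,0,0,1],[0,0,0,-0.012,0,0,1],[0,0,0,-0.025,0,0,1],[0,0,0,-0.04,0,0,1],[0,0,0,-0.055,0,0,1],[0,0,0,-0.065,0,0,1],[0,0,0,-0.07,0,0,1],[0,0,0,-0.07,0,0,1],[0,0,0,-0.07,0,0,1],[0,0,0,-0.07,0,0,1]]' 100
python3 - <<'E'
from h import *
o=bot.get_obs();print(o['ee_pos'],o['wrist_force'],o['torque'],o['opening'])
c=bot.camera('wrist');save(c,'w8.png');s=bot.camera('scene');save(s,'s8.png',(150,110,470,330),2.4)
E
python3 plan.py -2.4 0.606 0.066 0.158
```

```text
time: 13.18
ee_pos: [0.4326, -0.1327, 0.1123]
tcp_rot: [-112.8, 90.0, 160.3]
wrist_force: [-0.2, 0.3, -6.0]
opening: 0.0122
[ 0.4325546  -0.13272271  0.1123187 ] [-0.19184909  0.26206693 -5.98248284] [-0.03115224 -0.02219259 -0.03724783] 0.012162237304828714
tool axes (cols)
 [[-0.001  0.999  0.055]
 [ 0.     0.055 -0.999]
 [-1.    -0.001 -0.   ]] [ 0.4326 -0.1328  0.1125] q [-17.1  -8.9 -18.6  80.3  -0.   69.8]
s -1 turn [ 5.53 -0.01  0.03]
s 1 turn [-1.7447e+02 -5.0000e-02 -1.0000e-02]
[0.606, 0.066, 0.158] shift [-0.0456  0.1839 -0.189 ]
```

View pics/w8.png

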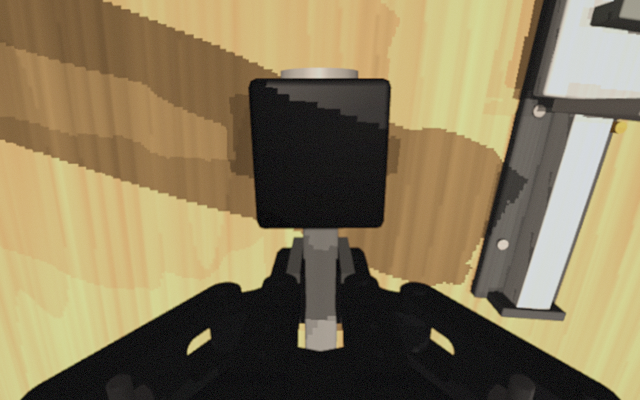

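View pics/s8.png

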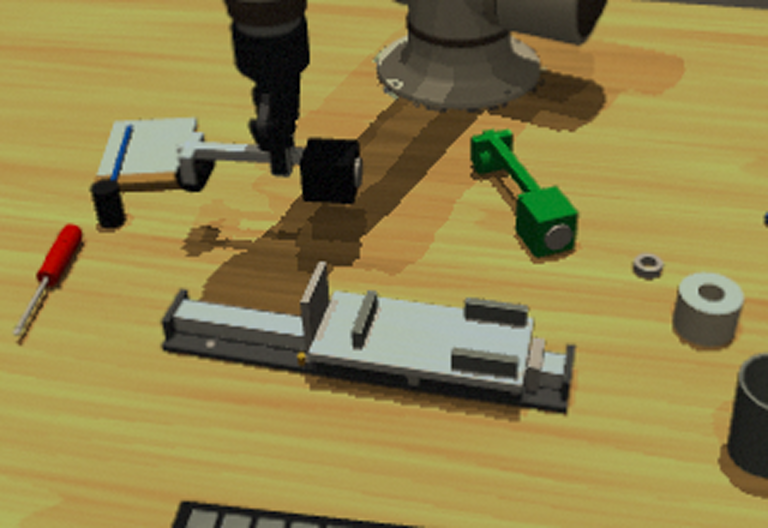

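The unit hangs level, with the wrist view unchanged (housing rows 80–228), force −6 N and almost no torque. Now I'll carry it smoothly over the cradle.

```bash
python3 -m handwheel '[[0,0,0,-0.015,0,0,1],[0,0,0,-0.032,0.004,-0.004,1],[0,0,0,-0.045,0.015,-0.015,1],[0.5,0,0,-0.045,0.03,-0.03,1],[1,0,0,-0.045,0.047,-0.048,1],[1.5,0,0,-0.045,0.064,-0.066,1],[2,0,0,-0.045,0.081,-0.083,1],[2.5,0,0,-0.045,0.098,-0.1,1],[3,0,0,-0.045,0.115,-0.118,1],[3.5,0,0,-0.045,0.132,-0.136,1],[4,0,0,-0.045,0.148,-0.152,1],[4.5,0,0,-0.045,0.162,-0.166,1],[5,0,0,-0.045,0.173,-0.178,1],[5.5,0,0,-0.045,0.18,-0.185,1],[5.5,0,0,-0.045,0.184,-0.189,1],[5.5,0,0,-0.045,0.184,-0.189,1],[5.5,0,0,-0.045,0.184,-0.189,1],[5.5,0,0,-0.045,0.184,-0.189,1]]'
python3 - <<'E'
from h import *
o=bot.get_obs();print(o['ee_pos'],o['wrist_force'],o['torque'],o['opening'])
T=tool();c=bot.camera('wrist');save(c,'w9.png');s=bot.camera('scene');save(s,'s9.png',(150,80,470,330),2.4);t=bot.camera('top');save(t,'t9.png',(240,100,440,240),4)
for nm,z in [('balance',.155),('housing',.138),('cradle',.062),('push_tab',.075)]:
  for k,cc,w in(('w',c,T),('s',s,None),('t',t,None)):
    for d in bot.tip_of(nm,cc)[:2]:
        u,v=np.array(d['centre'])*[640,400]; print(nm,k,round(d['conf'],2),(round(u),round(v)),np.round(at(cc,u,v,z,w),4))
E
python3 plan.py -2.4 0.606 0.066 0.158
```

```text
time: 15.52
ee_pos: [0.606, 0.0656, 0.1579]
tcp_rot: [71.2, 90.0, -21.2]
wrist_force: [0.4, -0.3, -5.9]
opening: 0.0121
[0.60602216 0.06564521 0.15793327] [ 0.35813248 -0.34283722 -5.87327292] [ 0.02158256 -0.0567724   0.00352325] 0.012071647222259051
balance w 0.84 (321, 273) [0.6075 0.0642 0.155 ]
balance s 0.92 (372, 185) [0.4963 0.139  0.155 ]
balance s 0.58 (333, 202) [0.5757 0.0612 0.155 ]
housing w 0.79 (38, 97) [0.4873 0.1448 0.138 ]
housing w 0.73 (319, 148) [0.6088 0.1173 0.138 ]
housing s 0.94 (356, 220) [0.6073 0.1132 0.138 ]
housing s 0.88 (375, 202) [0.5371 0.1492 0.138 ]
housing t 0.54 (269, 238) [0.3818 0.137  0.138 ]
housing t 0.44 (446, 217) [ 0.4288 -0.3216  0.138 ]
cradle s 0.69 (332, 242) [0.6008 0.0632 0.062 ]
push_tab w 0.57 (317, 152) [0.6069 0.1059 0.075 ]
push_tab w 0.43 (321, 263) [0.6061 0.0264 0.075 ]
push_tab s 0.7 (198, 201) [ 0.5221 -0.2923  0.075 ]
push_tab s 0.69 (279, 232) [ 0.6021 -0.0576  0.075 ]
push_tab t 0.78 (343, 156) [ 0.606  -0.0584  0.075 ]
push_tab t 0.43 (201, 143) [0.6467 0.3297 0.075 ]
tool axes (cols)
 [[-0.     0.999 -0.041]
 [-0.    -0.041 -0.999]
 [-1.    -0.     0.   ]] [0.6062 0.066  0.1578] q [ 6.2 12.3  8.1 85.8 -0.  98.6]
s -1 turn [0.03 0.   0.  ]
s 1 turn [-179.97   -0.      0.  ]
[0.606, 0.066, 0.158] shift [-0.0002 -0.0002 -0.    ]
```

View pics/w9.png

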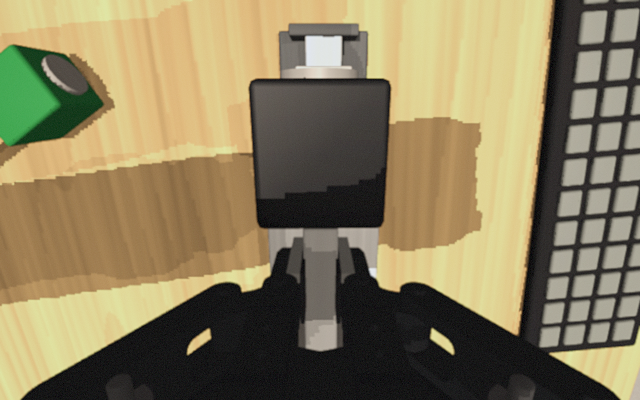

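View pics/s9.png

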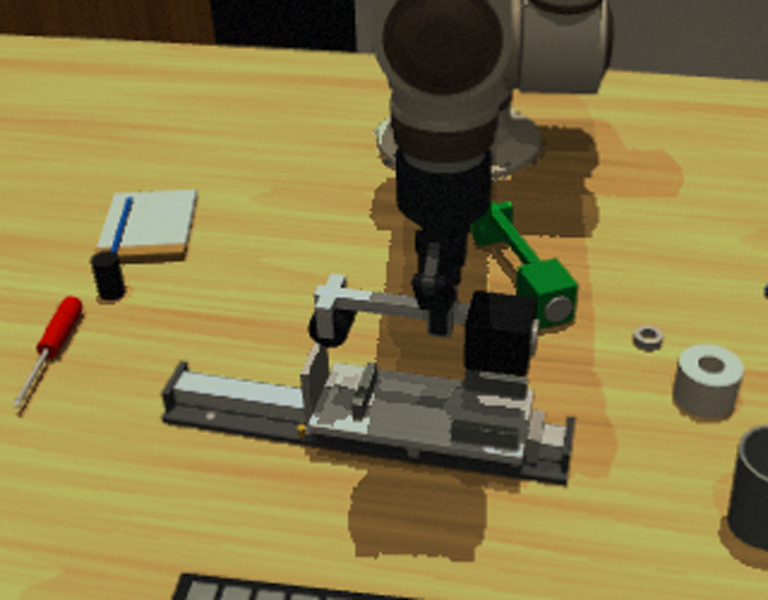

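View pics/t9.png

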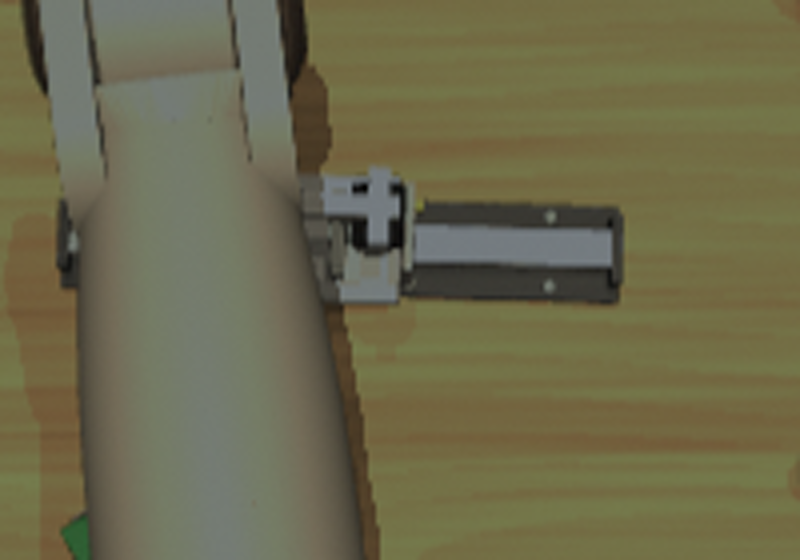

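The unit is over the cradle, with the housing over the wide pocket at the stop end and the roller over the cross bar. It is level, and the cradle is still at the stop. Handing in.

```bash
python3 -c "
from workcell import bot
print(bot.job_done()); o=bot.get_obs(); print(o['time'],o['ee_pos'],o['wrist_force'])"
```

```text
the job is handed in; nothing more can be done
None
the job is handed in; nothing more can be done
```

I pushed the cradle to its next station, then lifted the real feed unit (not the green look-alike) and held it over the cradle. I handed the job in after about 15.7 s of the allowed 54 s; the hand-in reports no verdict.

**Cradle:** I pushed it by the tab with the fingers closed. The force rose to about 8 N at the detent, then fell to nearly zero as it snapped on. The last pictures show the tab about 147–150 mm from the rail end (147 mm expected), with the plate at the stop.

**Feed unit:** I gripped it by the bar within about 2 mm of the measured balance point. The grip was set to 100 N and the finger opening read 12 mm.

**Final position:**

| | Measured |
|---|---|
| Tool position | (0.606, 0.066, 0.158) |
| Cradle point | (0.606, 0.066) |
| Clearance above the supports | about 5 cm |
| Turn relative to the rail | within about 1–2° |
| Wrist load | about −6 N, almost no moment |

- **Level and lined up:** the wrist and scene views showed the unit level, with the housing over the wide pocket.
- **Other things on the desk:** those in view looked unmoved.

**Checks that disagreed:**
- Some network detections were clearly wrong. In the last pictures, some balance and housing hits fell on the green look-alike, some push-tab hits landed on other things, and the scene camera put the balance point 30 mm off in x. I set these aside because the wrist camera and the tool pose agreed to within 2 mm.
- The top camera could not see the housing at the end because the arm hid it.

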